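Seat the plug in the clear test port and blank off the one with an old seal

TASK

An old seal has been left at the bottom of one of the two ports of the gauge test block, and nobody knows which. Feel for it gently with the nose of the new brass plug, never forcing it against the block, and press the plug fully home, until its flange is down on the block, in the port that is clear. Then press the red blanking plug fully home in the port that still holds the old seal, so that nobody uses it, and leave the other things on the bench where they are.

Things in the scene. Friction and masses are not known exactly. Their poses are not given: they have to be found in the camera images.
- test_block: gauge test block, bolted down: aluminium body 64 x 190 x 47 mm on a dark foot 92 x 222 x 8 mm; top face 55 mm above the bench. Origin: centre of the underside; x across its width (away from the robot at yaw 0), y along its length, z up. Two identical vertical ports 100 mm apart in the top face. More than 40 N between the block and anything else harms it
- port_left (a point): centre of the mouth, on the top face, of the port at the block's +y end; axes as the block's. Each port is a blind round hole 26 mm in diameter, 36 mm deep, with a chamfered mouth. 8 mm below the mouth two spring balls (x sides) stick 2.4 mm into it; they snap into a plug's groove when it is home. Passing them takes a push of about 4 to 10 N
- port_right (a point): centre of the mouth, on the top face, of the port at the block's -y end, same as the other. At the bottom of one of the two ports (changes from run to run, not told) lies a loose old black seal ring: 24 mm outside, 10 mm hole, 8 mm thick; the other has only a thin flat black facing there
- new_plug: new plug, round, upright, 77 mm tall, 160 g: brass pilot 20 mm in diameter up to 18 mm, ramped lip (25 mm), groove, collar (25 mm), flange 38 mm in diameter at 35 to 41 mm, ribbed steel head to grip, 26 mm in diameter at 41 to 77 mm. Origin: centre of the nose tip, z up. Home: flange on the block, origin 35 mm below the mouth
- new_plug_grip (a point): point on the new plug's axis to grip it at, 64 mm above its nose tip (29 mm above the flange's underside). Over the old seal the plug stops about 7 mm short of home (nose 28 mm below the mouth). In a clear port its lip starts to touch the balls about 8 mm short of home and is past them 2 to 3 mm short of home
- blanking_plug: red plastic blanking plug, round, upright, 64 mm tall, 60 g: pilot 20 mm in diameter up to 5 mm, then the same lip, groove and collar, flange 38 mm in diameter at 22 to 28 mm, ribbed head 26 mm in diameter at 28 to 64 mm. Origin: centre of the nose tip, z up. Home: flange on the block, origin 22 mm below the mouth; too short to reach the old seal
- blanking_plug_grip (a point): point on the blanking plug's axis to grip it at, 51 mm above its nose tip (29 mm above the flange's underside)
- plug_rack: grey plastic rack, 60 x 140 x 24 mm, fixed; the two plugs stand upright in its two holes (27 mm in diameter, 14 mm deep, 72 mm apart along its y), either in either. Origin: centre of the underside
- oil_bottle: bystander, to be left alone: white dropper bottle with a red cap, 46 x 119 mm. Origin: centre of the underside
- gauge_1: bystander, to be left alone: pressure gauge lying on its back, 121 x 87 x 40 mm. Origin: centre of the underside
- adaptor_1: bystander, to be left alone: brass hexagon adaptor, 27 x 31 x 40 mm. Origin: centre of the underside
- adaptor_3: bystander, to be left alone: grey hexagon adaptor, 24 x 27 x 38 mm. Origin: centre of the underside
- ring_gauge: bystander, to be left alone: steel setting ring, 54 x 18 mm. Origin: centre of the underside
- union_nut_1: bystander, to be left alone: brass union nut in the blue tray, 22 x 26 x 19 mm. Origin: centre of the underside
- union_nut_2: bystander, to be left alone: grey union nut in the blue tray, 22 x 26 x 19 mm. Origin: centre of the underside

How it is judged:
By the outcome, as a careful person would: the job done as asked, in the order asked, and still so for the second after the job is handed in, with the robot touching nothing.
It also fails if it takes over 61 s, if anything falls off the work surface, if the arm or the gripper's body presses on something with over 40 N, if the wrist force passes 120 N, or if a joint passes its speed limit or range.

ROBOT

A 6-joint arm with a two-finger parallel gripper is mounted at the origin on a cart in front of the work surface, level with it; the furniture and walls round the work are solid. World frame = base frame: x ahead of the robot, y to its left, z up, the work surface at z = 0. Lengths are in m, angles in rad, forces in N, time in s.
With the tool pointing down it reaches from about 0.35 to 0.775 m from the base axis. Payload 7.3 kg.
Tool frame: the origin (TCP) lies between the finger pads; the fingertips stand robot.tcp_to_tips ahead of it and the grasp point (between the pads) lies 2 mm behind it (robot.tcp_to_tips is the distance from the TCP to the fingertips, in m); y points along the fingers, x is the direction in which the jaws open and shut, and the axes are right-handed (so a half turn about y gives the same grasp; the last joint's range is limited). The gripper opens to 92 mm and grips with 3 to 60 N. Pads are 19 mm wide; open, the fingers measure 130 mm over their backs; the gripper's body (75 mm by 190 mm) begins 47 mm behind the grasp point.
Start: joints at [-1.27, 0.342, 1.524, -0, 1.275, -0.146], TCP at [0.227, -0.473, 0.223] pointing down, gripper open.
Joint ranges: [-2.53, 2.53], [-0.77, 2.02], [0.04, 2.7], [-1, 4.14], [0.28, 2.66], [-3.11, 3.11]. Speed limits (rad/s): [2.57, 2.57, 3.14, 3.14, 3.14, 3.14].

INTERFACE

Orientations are given as [roll, pitch, yaw] about the fixed x, y, z axes, in that order (R = Rz(yaw) Ry(pitch) Rx(roll)).
In Python, from cell import status, read_camera, get_calibration, robot gives the robot as it stands.
- The arm moves only by the shell command python3 -m creep 'ROWS' [FORCE]. ROWS is JSON, a list of rows, each an object of numbers: "dx", "dy", "dz": the shift along the tool's x, y, z in m; "rx", "ry", "rz": the turn, a rotation vector about the tool's x, y, z in rad; "gripper": the opening, from 0 (shut) to 1 (fully open). A call has 1 to 20 rows; each row is the pose to reach, as a shift and turn from the pose commanded when the call began, along the tool's axes at that moment; what a row does not reach only later rows make up. A row lasts 1/8 s, in which the tool goes at most 62.5 mm and 10.7 degrees, less where a joint would pass 70% of its speed; a pose out of reach is approached as far as the arm can. A call with a gripper value outside its range is refused whole. The fingers move at their own pace and stop on an object; FORCE is the grip in N (left out, the last holds). Time passes only in rows, so rows that repeat a pose let the fingers close. It gives the time, the measured TCP pose, the force and the opening at its end, in the units of the state.
- status.observe(): the state, without advancing time (a new reading comes with each control period).
- read_camera(name): name is "scene" or "top" or "wrist"; returns (picture, depth): 384x512x3 uint8, red, green, blue; 384x512 float32, m along the optical axis (not along the pixel's ray), 0 where there is no reading.
- get_calibration(name): a dict with "fx", "fy", "cx", "cy" (pixels), "D" ([k1, k2, p1, p2, k3] as OpenCV has them; the pictures are not rectified), "xyz" and "rotation" of the camera in the world; the wrist camera has in their place "mount" (4x4, takes a point from camera to tool coordinates, whose origin is the TCP and whose axes are the tool frame's). Camera axes: x right, y down, z forward; pixel columns grow to the right and rows downward; lengths in m; the calibration is good to about 2 mm. A picture is of the moment at which its call begins: read the wrist's pose just before it. get_calibration takes no time and is no camera call.
- robot.hand_in(): hands the job in, once; it reports no verdict.
The state is a dict: "time": time; "qpos": joint angles; "qvel": joint speeds; "joint_efforts": joint torques, N m; "tool_pos": TCP position; "tool_rot": TCP orientation; "contact_force": force on the tool from outside, world axes, zero at the start; "torque": the same for the moment, N m; "opening": finger opening in m.
Only numpy, scipy, OpenCV 4.12 (cv2) and the standard library are available. Lean on these libraries where they do the work, as an engineer would, in place of code of your own. Each camera call takes 0.05 s, during which the arm holds its last target.

## Working session

There is one attempt and no reset: what is moved stays moved. The work goes in short steps, Python scripts to look and compute and a shell command to move; the robot and the scene stay as the last step left them, time stands still between calls to the robot, and variables do not carry over. Pictures are saved under pics/ and viewed, and the job is handed in when it is done.

```bash
ls; mkdir -p pics; python3 - <<'E'
from cell import status, read_camera, get_calibration, robot
import cv2
print(status.observe()); print(robot.tcp_to_tips)
for n in ("scene","top"):
    p,d=read_camera(n); cv2.imwrite(f"pics/{n}0.png",p[:,:,::-1]); print(n,get_calibration(n))
    import numpy as np; np.savez(f"{n}0.npz",p=p,d=d)
print(get_calibration("wrist"))
E
```

```text
pics
{'time': 0.0, 'qpos': array([-1.27000516e+00,  3.42724078e-01,  1.52506519e+00, -4.44702812e-05,
        1.27539650e+00, -1.46011870e-01]), 'qvel': array([ 0.00014766, -0.00079508,  0.00108676, -0.00033951,  0.00134582,
       -0.00022297]), 'joint_efforts': array([-3.80750702e-03, -4.31262946e+01, -2.44222087e+01,  7.15118204e-02,
        5.60399517e-02, -1.32163213e-04]), 'tool_pos': array([ 0.2267156 , -0.47303973,  0.22262746]), 'tool_rot': array([-1.57060661,  0.00158235, -1.12398016]), 'contact_force': array([-0.20491218, -0.53087123, -0.37710936]), 'torque': array([0.01771342, 0.01970411, 0.04429328]), 'opening': 0.09158896270527285}
0.017
scene {'fx': 378.33815061124443, 'fy': 378.33815061124443, 'cx': 261.32907068867775, 'cy': 188.6113709671001, 'D': array([-0.07878735,  0.        ,  0.        ,  0.        ,  0.        ]), 'xyz': array([2.12629326e-04, 7.85644976e-01, 8.47534522e-01]), 'rotation': array([-2.26044654, -0.0206733 , -2.63533969])}
top {'fx': 405.5132265115798, 'fy': 405.5132265115798, 'cx': 251.79255256774462, 'cy': 186.71940122793558, 'D': array([0.01600099, 0.        , 0.        , 0.        , 0.        ]), 'xyz': array([ 0.23269353, -0.04991532,  1.58608802]), 'rotation': array([-2.99043773, -0.00584655, -1.58766881])}
{'fx': 308.74685218029134, 'fy': 308.74685218029134, 'cx': 255.75047398820638, 'cy': 190.19078230180676, 'D': array([-0.02853275,  0.        ,  0.        ,  0.        ,  0.        ]), 'mount': array([[ 9.99998058e-01, -1.16157340e-03,  1.59214786e-03,
         8.17405194e-04],
       [-1.86579838e-03, -2.97757474e-01,  9.54639725e-01,
        -1.61798974e-01],
       [-6.34810183e-04, -9.54640842e-01, -2.97759063e-01,
         8.07766057e-02],
       [ 0.00000000e+00,  0.00000000e+00,  0.00000000e+00,
         1.00000000e+00]])}
```

View pics/scene0.png

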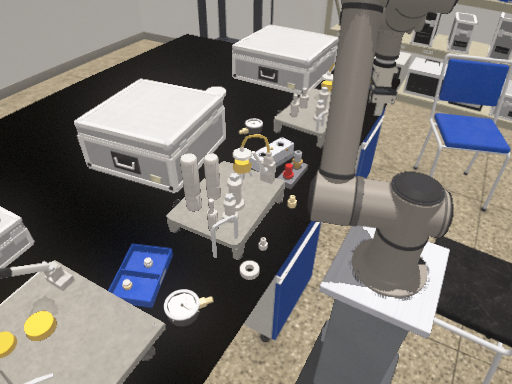

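View pics/top0.png

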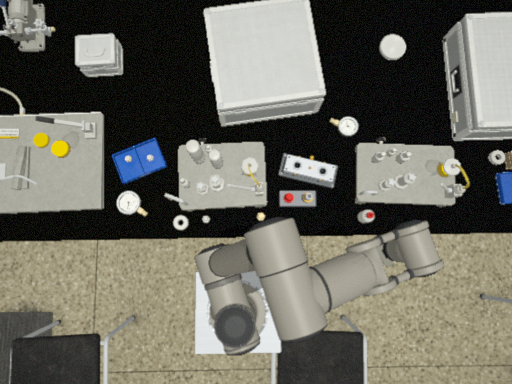

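```bash
cat > h.py <<'E'
import numpy as np, cv2
from scipy.spatial.transform import Rotation as Ro
from cell import status, read_camera, get_calibration, robot
def K(c): return np.array([[c['fx'],0,c['cx']],[0,c['fy'],c['cy']],[0,0,1.]])
def pose(c,st=None):
    if 'mount' in c:
        T=np.eye(4);T[:3,:3]=Ro.from_euler('xyz',st['tool_rot']).as_matrix();T[:3,3]=st['tool_pos'];T=T@np.array(c['mount'])
        return T[:3,:3],T[:3,3]
    return Ro.from_euler('xyz',c['rotation']).as_matrix(),np.array(c['xyz'])
def ray(c,uv,st=None):
    R,t=pose(c,st);n=cv2.undistortPoints(np.array(uv,float).reshape(-1,1,2),K(c),np.array(c['D']))[:,0]
    return t,np.c_[n,np.ones(len(n))]@R.T
def onplane(c,uv,z,st=None):
    t,d=ray(c,uv,st);return t+d*((z-t[2])/d[:,2])[:,None]
def proj(c,P,st=None):
    R,t=pose(c,st);return cv2.projectPoints((np.array(P,float).reshape(-1,3)-t)@R,np.zeros(3),np.zeros(3),K(c),np.array(c['D']))[0][:,0]
E
python3 - <<'E'
from h import *
im=cv2.imread('pics/top0.png')[140:220,220:360]; cv2.imwrite('pics/topz.png',cv2.resize(im,None,fx=5.6,fy=5.6,interpolation=cv2.INTER_CUBIC))
im=cv2.imread('pics/scene0.png')[120:220,220:330]; cv2.imwrite('pics/scz.png',cv2.resize(im,None,fx=6,fy=6,interpolation=cv2.INTER_CUBIC))
c=get_calibration('top')
print(onplane(c,[[288.5,197.5],[307.5,199]],.07), onplane(c,[[296,168],[322,173]],.055))
d=np.load('top0.npz')['d']; print(np.round(d[155:215:4,275:345:5],3))
E
```

```text
[[ 0.42014508 -0.20028294  0.07      ]
 [ 0.41330737 -0.27167656  0.07      ]] [[ 0.53585706 -0.23411981  0.055     ]
 [ 0.51471171 -0.33334452  0.055     ]]
[[1.625 1.622 1.608 1.566 1.625 1.619 1.617 1.624 1.62  1.624 1.62  1.625
  1.629 1.627]
 [1.616 1.619 1.609 1.561 1.561 1.567 1.562 1.577 1.623 1.619 1.622 1.618
  1.618 1.624]
 [1.617 1.622 1.558 1.565 1.593 1.558 1.566 1.565 1.552 1.563 1.568 1.611
  1.621 1.629]
 [1.611 1.602 1.557 1.557 1.595 1.556 1.56  1.549 1.561 1.563 1.562 1.565
  1.609 1.623]
 [1.614 1.606 1.573 1.558 1.556 1.557 1.557 1.557 1.559 1.595 1.567 1.56
  1.609 1.615]
 [1.612 1.609 1.604 1.601 1.602 1.576 1.559 1.552 1.555 1.553 1.549 1.555
  1.61  1.612]
 [1.602 1.613 1.609 1.607 1.606 1.602 1.601 1.596 1.588 1.557 1.552 1.55
  1.61  1.614]
 [1.607 1.606 1.602 1.604 1.611 1.614 1.604 1.61  1.595 1.593 1.598 1.599
  1.609 1.608]
 [1.605 1.608 1.603 1.606 1.606 1.603 1.611 1.604 1.606 1.604 1.606 1.606
  1.604 1.608]
 [1.599 1.578 1.579 1.575 1.578 1.576 1.575 1.578 1.6   1.603 1.591 1.593
  1.601 1.61 ]
 [1.595 1.58  1.556 1.523 1.573 1.569 1.525 1.516 1.605 1.598 1.6   1.604
  1.597 1.596]
 [1.599 1.572 1.563 1.522 1.572 1.572 1.544 1.544 1.572 1.596 1.594 1.596
  1.595 1.597]
 [1.59  1.572 1.568 1.571 1.57  1.571 1.57  1.57  1.576 1.587 1.596 1.593
  1.592 1.595]
 [1.585 1.588 1.585 1.593 1.591 1.6   1.589 1.591 1.593 1.592 1.591 1.599
  1.597 1.591]
 [1.588 1.593 1.594 1.587 1.584 1.589 1.591 1.588 1.594 1.59  1.59  1.595
  1.586 1.589]]
```

View pics/topz.png

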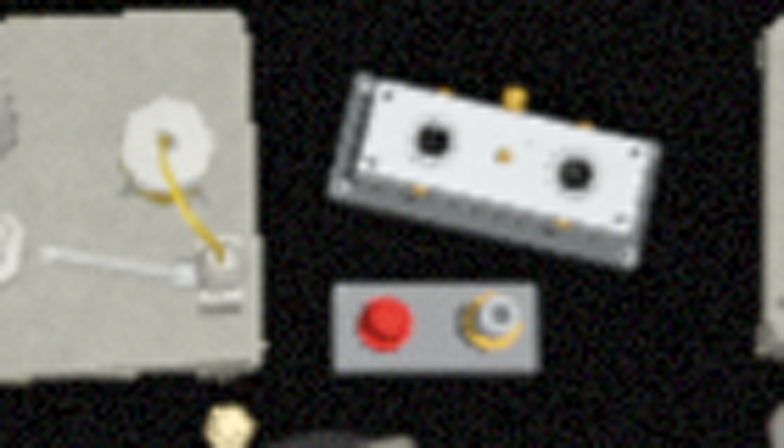

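View pics/scz.png

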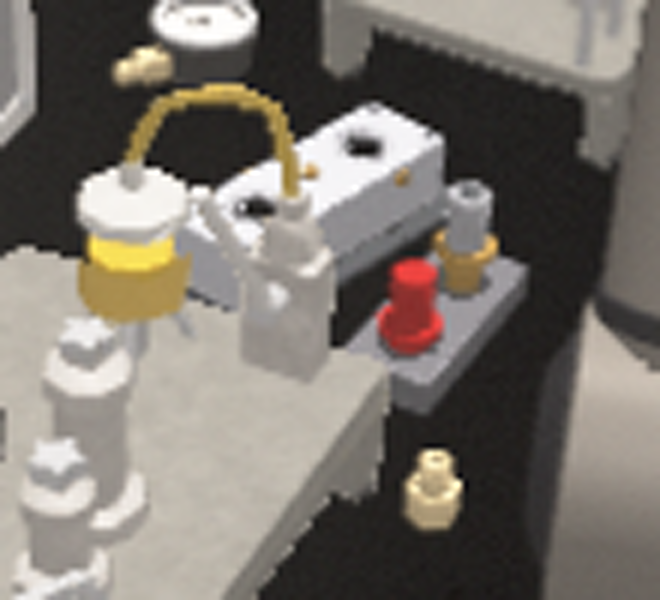

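```bash
python3 - <<'E'
from h import *
c=get_calibration('top'); d=np.load('top0.npz')['d']
vv,uu=np.mgrid[100:240,150:480]
t,D=ray(c,np.c_[uu.ravel(),vv.ravel()])
R,_=pose(c); dd=d[100:240,150:480].ravel()
P=t+D*dd[:,None]
P=P.reshape(140,330,3)
for y0 in np.arange(-.7,.1,.04):
  print(round(y0,2),[ (lambda m: int(1000*np.percentile(P[...,2][m],99)) if m.sum()>3 else None)((abs(P[...,0]-x0-.02)<.02)&(abs(P[...,1]-y0-.02)<.02)&(dd.reshape(140,330)>0)) for x0 in np.arange(.3,.72,.04)])
E
```

```text
-0.7 [12, 10, 83, 253, 82, 84, 83, 82, 9, 9, 9]
-0.66 [12, 9, 84, 173, 196, 83, 169, 89, 42, 9, 8]
-0.62 [11, 8, 84, 171, 191, 84, 162, 141, 72, 8, 8]
-0.58 [9, 8, 83, 166, 164, 83, 148, 116, 75, 8, 10]
-0.54 [73, 102, 83, 142, 91, 84, 176, 83, 82, 9, 9]
-0.5 [92, 114, 82, 145, 82, 83, 83, 84, 80, 45, 47]
-0.46 [10, 11, 82, 80, 81, 72, 9, 9, 11, 47, 49]
-0.42 [8, 9, 11, 8, 12, 51, 16, 11, 10, 46, 46]
-0.38 [8, 9, 10, 10, 62, 64, 61, 8, 11, 8, 24]
-0.34 [8, 7, 28, 29, 62, 64, 63, 33, 10, 11, 10]
-0.3 [10, 10, 93, 93, 14, 64, 64, 36, 10, 10, 8]
-0.26 [12, 12, 48, 53, 12, 62, 64, 56, 11, 11, 10]
-0.22 [None, 8, 77, 81, 11, 62, 64, 62, 11, 10, 11]
-0.18 [None, 11, 30, 31, 11, 16, 14, 11, 10, 10, 10]
-0.14 [None, 29, 81, 159, 79, 82, 82, 81, 80, 8, 10]
-0.1 [7, 44, 82, 251, 259, 189, 187, 83, 82, 9, 196]
-0.06 [8, 9, 80, 197, 259, 245, 188, 82, 82, 10, 205]
-0.02 [9, 8, 81, 251, 83, 83, 82, 85, 82, 11, 207]
0.02 [9, 12, 82, 240, 185, 219, 233, 83, 82, 9, 208]
0.06 [9, 10, 83, 172, 196, 229, 231, 138, 80, 9, 12]
```

```bash
python3 -m creep '[{"dx":-0.01,"dy":-0.01,"dz":0.04,"ry":0.1},{"dx":-0.02,"dy":-0.02,"dz":0.085,"ry":0.27},{"dx":-0.035,"dy":-0.03,"dz":0.13,"ry":0.44},{"dx":-0.05,"dy":-0.03,"dz":0.175,"ry":0.61},{"dx":-0.06,"dy":-0.03,"dz":0.22,"ry":0.79},{"dx":-0.075,"dy":-0.03,"dz":0.265,"ry":0.97},{"dx":-0.087,"dy":-0.03,"dz":0.311,"ry":1.15},{"dx":-0.087,"dy":-0.03,"dz":0.311,"ry":1.33},{"dx":-0.087,"dy":-0.03,"dz":0.311,"ry":1.51},{"dx":-0.087,"dy":-0.03,"dz":0.311,"ry":1.69},{"dx":-0.087,"dy":-0.03,"dz":0.311,"ry":1.87},{"dx":-0.087,"dy":-0.03,"dz":0.311,"ry":2.016},{"dx":-0.087,"dy":-0.03,"dz":0.311,"ry":2.016},{"dx":-0.087,"dy":-0.03,"dz":0.311,"ry":2.016}]'
python3 - <<'E'
from h import *
st=status.observe(); print(st['qpos'],st['qvel'])
p,d=read_camera('wrist'); cv2.imwrite('pics/w1.png',p[:,:,::-1]); np.savez('w1.npz',p=p,d=d,**st)
E
```

```text
[-1.27003928e+00  3.42697009e-01  1.52490164e+00 -9.89844346e-06
  1.27543286e+00 -1.46006588e-01] [-0.00117103 -0.00138981 -0.00322076  0.00011118  0.0003095  -0.0022615 ]invalid input at $[0]: expected keys dx, dy, dz, rx, ry, rz, gripper
```

View pics/w1.png

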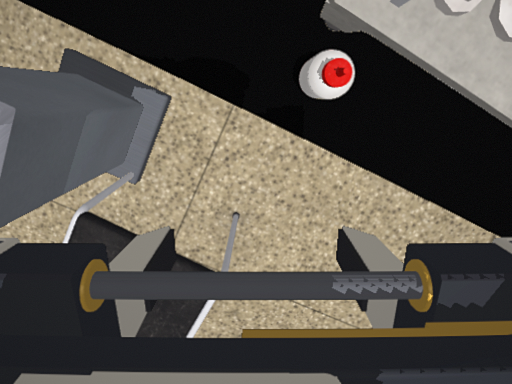

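```bash
python3 -m creep '[{"dx":-0.02,"dy":-0.02,"dz":0.04,"rx":0,"ry":0.1,"rz":0,"gripper":1},{"dx":-0.04,"dy":-0.04,"dz":0.085,"rx":0,"ry":0.27,"rz":0,"gripper":1},{"dx":-0.06,"dy":-0.06,"dz":0.13,"rx":0,"ry":0.44,"rz":0,"gripper":1},{"dx":-0.08,"dy":-0.087,"dz":0.175,"rx":0,"ry":0.61,"rz":0,"gripper":1},{"dx":-0.1,"dy":-0.087,"dz":0.22,"rx":0,"ry":0.79,"rz":0,"gripper":1},{"dx":-0.12,"dy":-0.087,"dz":0.265,"rx":0,"ry":0.97,"rz":0,"gripper":1},{"dx":-0.14,"dy":-0.087,"dz":0.311,"rx":0,"ry":1.15,"rz":0,"gripper":1},{"dx":-0.159,"dy":-0.087,"dz":0.346,"rx":0,"ry":1.33,"rz":0,"gripper":1},{"dx":-0.159,"dy":-0.087,"dz":0.346,"rx":0,"ry":1.51,"rz":0,"gripper":1},{"dx":-0.159,"dy":-0.087,"dz":0.346,"rx":0,"ry":1.69,"rz":0,"gripper":1},{"dx":-0.159,"dy":-0.087,"dz":0.346,"rx":0,"ry":1.87,"rz":0,"gripper":1},{"dx":-0.159,"dy":-0.087,"dz":0.346,"rx":0,"ry":2.016,"rz":0,"gripper":1},{"dx":-0.159,"dy":-0.087,"dz":0.346,"rx":0,"ry":2.016,"rz":0,"gripper":1},{"dx":-0.159,"dy":-0.087,"dz":0.346,"rx":0,"ry":2.016,"rz":0,"gripper":1}]'
python3 - <<'E'
from h import *
st=status.observe(); print(st['qpos'],st['qvel'])
p,d=read_camera('wrist'); cv2.imwrite('pics/w2.png',p[:,:,::-1]); np.savez('w2.npz',p=p,d=d,**st)
E
```

```text
time: 1.9
tool_pos: [0.4701, -0.1805, 0.3102]
tool_rot: [-1.571, -0.0, -3.137]
contact_force: [0.2, 0.4, 0.4]
opening: 0.092
[-5.18915495e-01  2.48125142e-01  1.41671626e+00 -7.27055674e-05
  1.47703351e+00  2.61831312e+00] [-0.00040524 -0.00061698 -0.00249271  0.001026   -0.00057573  0.00906667]
```

View pics/w2.png

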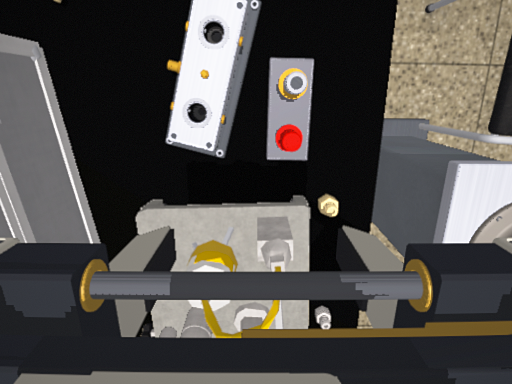

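```bash
python3 - <<'E'
import cv2
im=cv2.imread('pics/w2.png')[0:165,160:320]; cv2.imwrite('pics/w2z.png',cv2.resize(im,None,fx=3.6,fy=3.6,interpolation=cv2.INTER_CUBIC)[:600])
E
```

```text
(no output)
```

View pics/w2z.png

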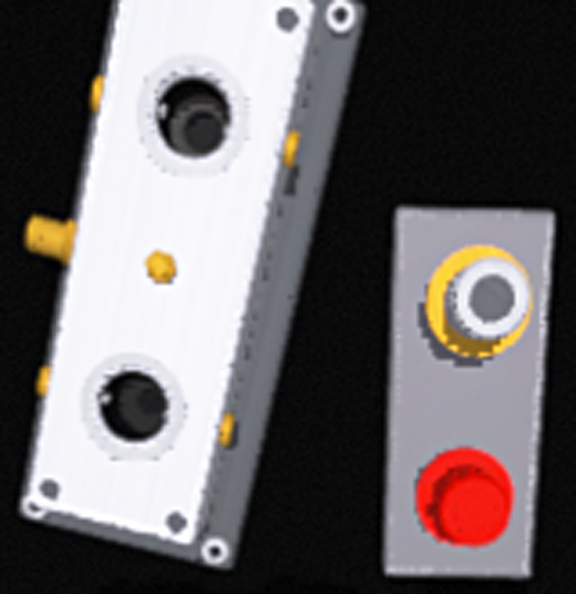

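```bash
cat > meas.py <<'E'
from h import *
def hole(g,box,thr,z,c,st):
    x0,y0,x1,y1=box; m=(g[y0:y1,x0:x1]<thr).astype(np.uint8)
    cs,_=cv2.findContours(m,cv2.RETR_EXTERNAL,cv2.CHAIN_APPROX_NONE)
    k=max(cs,key=cv2.contourArea); h=cv2.convexHull(k)[:,0]+[x0,y0]
    P=onplane(c,h,z,st)[:,:2]
    (cx,cy),r=cv2.minEnclosingCircle(P.astype(np.float32)*1000)
    M=cv2.moments(h.astype(np.float32).reshape(-1,1,2)); u=[M['m10']/M['m00'],M['m01']/M['m00']]
    return np.round([cx,cy,2*r],1), np.round(u,1), np.round(onplane(c,[u],z,st)[0],4)
E
python3 - <<'E'
from meas import *
f=np.load('w2.npz'); st={k:f[k] for k in('tool_pos','tool_rot')}; c=get_calibration('wrist')
p=f['p'];g=cv2.cvtColor(p,cv2.COLOR_RGB2GRAY); hsv=cv2.cvtColor(p,cv2.COLOR_RGB2HSV)
for t in(110,140):
  print('R',hole(g,(200,16,228,50),t,.054,c,st)); print('L',hole(g,(186,98,211,127),t,.054,c,st))
red=np.where((hsv[...,1]>150)&((hsv[...,0]<8)|(hsv[...,0]>172))&(hsv[...,2]>215),0,255)
b=(250,115,320,165); print('red',hole(red,b,100,.074,c,st))
yel=np.where((hsv[...,1]>110)&(hsv[...,0]>12)&(hsv[...,0]<35),0,255)
print('flange',hole(yel,(270,55,312,105),100,.051,c,st))
gr=np.where((hsv[...,1]<60)&(g>175),0,255); print('head',hole(gr,(270,60,310,100),100,.087,c,st))
for box in((200,16,228,50),(186,98,211,127)):
  print((f['d'][box[1]:box[3]:2,box[0]:box[2]:2]*1000).astype(int))
E
```

```text
R (array([ 523.7, -336.3,   25. ]), array([213.3,  31.8]), array([ 0.5236, -0.3365,  0.054 ]))
L (array([ 549.1, -239.5,   24.9]), array([196.5, 112.4]), array([ 0.5491, -0.2396,  0.054 ]))
R (array([ 523.7, -336.1,   25.8]), array([213.2,  31.9]), array([ 0.5238, -0.3363,  0.054 ]))
L (array([ 549.3, -239.5,   25.8]), array([196.6, 112.3]), array([ 0.549 , -0.2396,  0.054 ]))
red (array([ 428.1, -208.8,   35.4]), array([288.7, 137.7]), array([ 0.4286, -0.2093,  0.074 ]))
flange (array([ 423.6, -276.3,   38.5]), array([292. ,  83.5]), array([ 0.4242, -0.2762,  0.051 ]))
head (array([ 423.5, -277. ,   26.3]), array([296.2,  82. ]), array([ 0.4233, -0.2767,  0.087 ]))
[[371 371 371 370 369 370 370 369 370   0 370 370 370 369]
 [370 371 370 370 370 371 371 371 370 370 371 369 371 372]
 [372 371 372 371 373 372 373 372 372 371 372 372 372 371]
 [373 371 370 372 373 378 379 381 378 376 372 372 373 372]
 [374 372 373 374 382 385 388 391 392 389 379 373   0 373]
 [373 372 374 380 387 394 398 402 399 401 397 381 374 373]
 [374 373 378 386 394 399 399 399 400 399 400 403 375 373]
 [374 374 37
[... 704 characters left out ...]
00 401 401 400 398 401 399 400 400 400]
 [400 400 402 412 429 435 434 435 400 400 401 402 401]
 [401 402 412 429 435 436 435 436 435 403 401 403 401]
 [402 408 423 435 436 435 436 439 437 436 402 402 402]
 [403 409 427 438   0 437 439 439 436 437 405 401 404]
 [405 415 427 439 437 439 440 438 439 438 404 402 405]
 [408 413 424 439 438 441 440 440 438 438 406 405 404]
 [406 410 423 433 441 441 440 437 441 439 406 405 404]
 [407 408 416 427 435 442 440 441 440 442 406 407 406]
 [407 408 408 417 425 433 440 442 442 408 406 406 408]
 [406 407 409 410 412 414 418 410 409 406 407 407 407]
 [408 410 409 408 409 408 408 409 407 407 407 408 407]
 [409 409 410 409 409 409 409 410 410 410 410 408 408]]
```

```bash
python3 -m creep '[{"dx":0.024,"dy":0.02,"dz":0.048,"rx":0,"ry":0,"rz":0,"gripper":0.65},{"dx":0.047,"dy":0.06,"dz":0.096,"rx":0,"ry":0,"rz":0,"gripper":0.65},{"dx":0.047,"dy":0.11,"dz":0.096,"rx":0,"ry":0,"rz":0,"gripper":0.65},{"dx":0.047,"dy":0.16,"dz":0.096,"rx":0,"ry":0,"rz":0,"gripper":0.65},{"dx":0.047,"dy":0.16,"dz":0.096,"rx":0,"ry":-0.0046,"rz":0,"gripper":0.65}]' 40
python3 - <<'E'
from h import *
st=status.observe(); print(st['tool_pos'],st['opening'])
p,d=read_camera('wrist'); cv2.imwrite('pics/w3.png',p[:,:,::-1]); np.savez('w3.npz',p=p,d=d,**st)
E
```

```text
time: 2.58
tool_pos: [0.4214, -0.2752, 0.1475]
tool_rot: [-1.576, -0.006, -3.134]
contact_force: [0.1, -0.9, 0.4]
opening: 0.0598
[ 0.42139732 -0.27522286  0.14748557] 0.059756449366780616
```

View pics/w3.png

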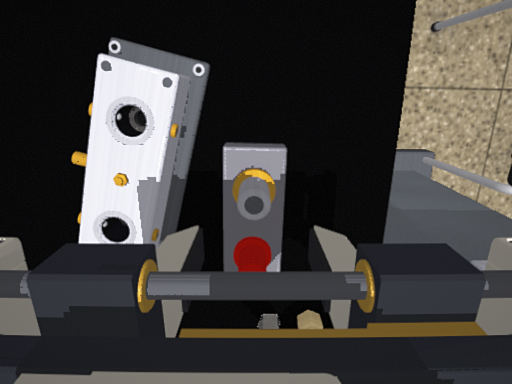

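```bash
python3 - <<'E'
from meas import *
f=np.load('w3.npz'); st={k:f[k] for k in('tool_pos','tool_rot')}; c=get_calibration('wrist')
p=f['p'];g=cv2.cvtColor(p,cv2.COLOR_RGB2GRAY); hsv=cv2.cvtColor(p,cv2.COLOR_RGB2HSV)
print('Rport',hole(g,(112,100,149,140),110,.054,c,st));
print('recess', hole(g,(243,193,266,216),75,.087,c,st))
im=p[150:230,215:295,::-1]; cv2.imwrite('pics/w3z.png',cv2.resize(im,None,fx=7,fy=7,interpolation=cv2.INTER_CUBIC))
q=proj(c,[[.4235,-.2767,.087],[.4365,-.2767,.087],[.4235,-.2637,.087]],st);print(q)
s=status.observe();print(s['tool_pos'],s['tool_rot'])
E
```

```text
Rport (array([ 523.4, -335.9,   25.4]), array([130.3, 120.4]), array([ 0.5235, -0.3361,  0.054 ]))
recess (array([ 423.2, -275.9,   14.2]), array([253.6, 204.7]), array([ 0.4232, -0.276 ,  0.087 ]))
[[253.18891087 203.8118819 ]
 [236.17692317 203.73298711]
 [253.12108128 219.53256816]]
[ 0.42304376 -0.27640375  0.1501062 ] [-1.57239314e+00 -1.79521067e-03 -3.13397914e+00]
```

View pics/w3z.png

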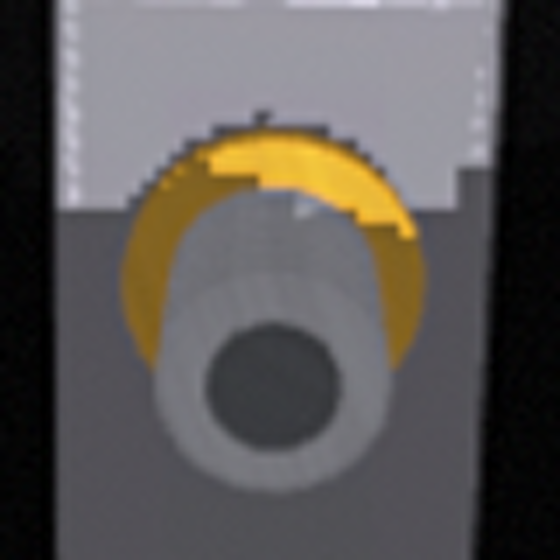

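```bash
python3 -m creep '[{"dx":0,"dy":0.025,"dz":0,"rx":0,"ry":0,"rz":0,"gripper":0.65},{"dx":0,"dy":0.05,"dz":0,"rx":0,"ry":0,"rz":0,"gripper":0.65},{"dx":0,"dy":0.07,"dz":0,"rx":0,"ry":0,"rz":0,"gripper":0.65},{"dx":0,"dy":0.078,"dz":0,"rx":0,"ry":0,"rz":0,"gripper":0.65},{"dx":0,"dy":0.078,"dz":0,"rx":0,"ry":0,"rz":0,"gripper":0.65}]' 40
python3 -c "
from h import *
s=status.observe();print(s['tool_pos'],s['tool_rot'])"
```

```text
time: 3.25
tool_pos: [0.4242, -0.2772, 0.0736]
tool_rot: [-1.569, 0.002, -3.135]
contact_force: [0.1, -0.1, 0.8]
opening: 0.0596
[ 0.42421223 -0.27722205  0.07361913] [-1.56931756e+00  1.55075498e-03 -3.13476323e+00]
```

```bash
python3 -m creep '[{"dx":0,"dy":0,"dz":-0.0005,"rx":0,"ry":0,"rz":0,"gripper":0.65},{"dx":0,"dy":0,"dz":-0.0005,"rx":0,"ry":0,"rz":0,"gripper":0.1},{"dx":0,"dy":0,"dz":-0.0005,"rx":0,"ry":0,"rz":0,"gripper":0.1},{"dx":0,"dy":0,"dz":-0.0005,"rx":0,"ry":0,"rz":0,"gripper":0.1},{"dx":0,"dy":0,"dz":-0.0005,"rx":0,"ry":0,"rz":0,"gripper":0.1},{"dx":0,"dy":0,"dz":-0.0005,"rx":0,"ry":0,"rz":0,"gripper":0.1}]' 40
python3 - <<'E'
from h import *
st=status.observe(); print(st['tool_pos'],st['opening'],st['torque'])
p,d=read_camera('wrist'); cv2.imwrite('pics/w4.png',p[:,:,::-1]); np.savez('w4.npz',p=p,d=d,**st)
E
```

```text
time: 4.0
tool_pos: [0.4233, -0.2762, 0.0723]
tool_rot: [-1.571, -0.0, -3.135]
contact_force: [0.8, -0.4, 1.0]
opening: 0.0246
[ 0.42332536 -0.27618204  0.07234686] 0.024569613981042748 [ 0.1283585   0.00266461 -0.01240119]
```

View pics/w4.png

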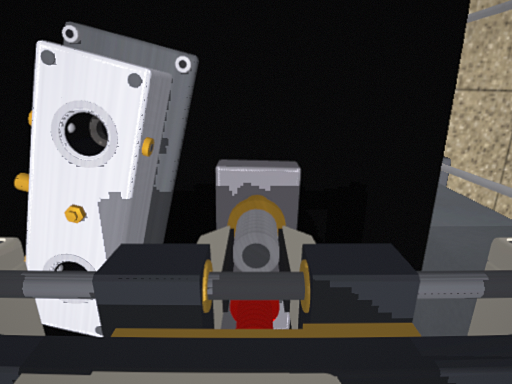

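```bash
python3 -m creep '[{"dx":0,"dy":-0.015,"dz":0,"rx":0,"ry":0,"rz":0,"gripper":0.1},{"dx":0,"dy":-0.04,"dz":0,"rx":0,"ry":0,"rz":0,"gripper":0.1},{"dx":0,"dy":-0.08,"dz":0,"rx":0,"ry":0,"rz":0,"gripper":0.1},{"dx":0,"dy":-0.1,"dz":0,"rx":0,"ry":0,"rz":0,"gripper":0.1},{"dx":0,"dy":-0.1,"dz":0,"rx":0,"ry":0,"rz":0,"gripper":0.1},{"dx":0,"dy":-0.1,"dz":0,"rx":0,"ry":0,"rz":0,"gripper":0.1},{"dx":0,"dy":-0.1,"dz":0,"rx":0,"ry":0,"rz":0,"gripper":0.1}]' 40
python3 - <<'E'
from h import *
st=status.observe(); print(st['tool_pos'],st['contact_force'],st['opening'],st['torque'])
for n in('wrist','scene'):
  p,d=read_camera(n); cv2.imwrite(f'pics/{n}5.png',p[:,:,::-1]); np.savez(f'{n}5.npz',p=p,d=d,**st)
im=cv2.imread('pics/scene5.png')[100:220,200:340]; cv2.imwrite('pics/sc5z.png',cv2.resize(im,None,fx=5,fy=5,interpolation=cv2.INTER_CUBIC))
E
```

```text
time: 4.92
tool_pos: [0.4228, -0.2757, 0.1713]
tool_rot: [-1.572, -0.002, -3.135]
contact_force: [-0.1, -0.9, -1.2]
opening: 0.0247
[ 0.42284187 -0.27569962  0.17126397] [-0.13731171 -0.90614077 -1.21728363] 0.024660936378693068 [ 0.21201934 -0.02102956 -0.04772849]
```

View pics/wrist5.png

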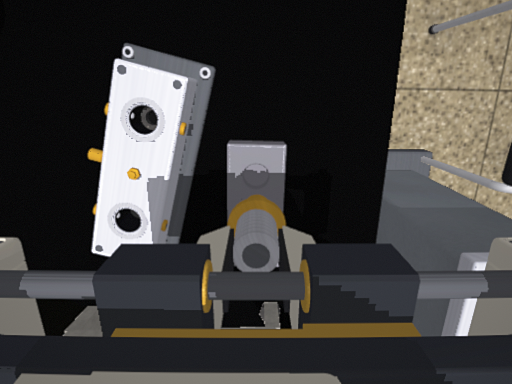

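View pics/sc5z.png

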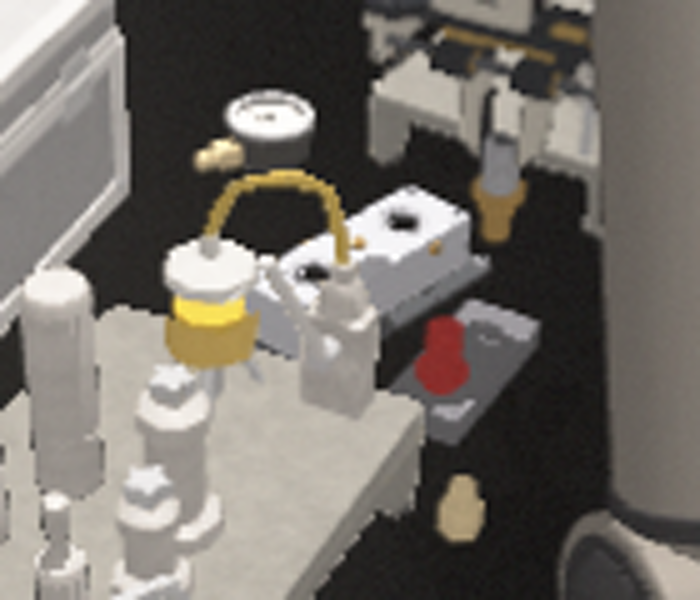

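```bash
python3 - <<'E'
from meas import *
c=get_calibration('wrist')
for n in('w4','wrist5'):
  f=np.load(n+'.npz'); st={k:f[k] for k in('tool_pos','tool_rot')}
  p=f['p'];g=cv2.cvtColor(p,cv2.COLOR_RGB2GRAY)
  zt=st['tool_pos'][2]+.0147
  for t in (70,85): print('recess', h:=hole(g,(241,242,272,270),t,zt,c,st), 'off',h[2]-st['tool_pos'])
  im=p[190:290,200:310,::-1]; cv2.imwrite('pics/z_%s.png'%n,cv2.resize(im,None,fx=5,fy=5,interpolation=cv2.INTER_CUBIC))
print('L',hole(g,(112,202,146,237),100,.054,c,st),'R',hole(g,(122,98,166,140),100,.054,c,st))
print(get_calibration('wrist')['mount'][:3,3])
E
```

```text
recess (array([ 423.8, -275.7,   14.5]), array([255.7, 255.3]), array([ 0.4237, -0.2758,  0.087 ])) off [0.00037464 0.00038204 0.01465314]
recess (array([ 423.8, -275.7,   14.9]), array([255.6, 255.3]), array([ 0.4238, -0.2758,  0.087 ])) off [0.00047464 0.00038204 0.01465314]
recess (array([ 423.3, -275.3,   14.4]), array([255.7, 255.3]), array([ 0.4233, -0.2753,  0.186 ])) off [0.00045813 0.00039962 0.01473603]
recess (array([ 423.3, -275.2,   14.9]), array([255.6, 255.4]), array([ 0.4233, -0.2753,  0.186 ])) off [0.00045813 0.00039962 0.01473603]
L (array([ 548.8, -239.5,   25. ]), array([127.5, 219.9]), array([ 0.5488, -0.2394,  0.054 ])) R (array([ 523.7, -336. ,   25.2]), array([142.9, 119.2]), array([ 0.5237, -0.3361,  0.054 ]))
[-0.00018596 -0.161799    0.08177197]
```

View pics/z_wrist5.png

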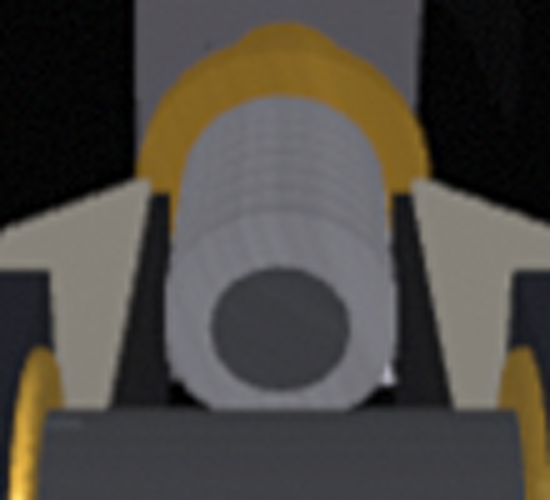

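```bash
python3 -m creep '[{"dx":-0.04,"dy":0,"dz":-0.01,"rx":0,"ry":0,"rz":0,"gripper":0.1},{"dx":-0.085,"dy":0,"dz":-0.02,"rx":0,"ry":0,"rz":0,"gripper":0.1},{"dx":-0.115,"dy":0,"dz":-0.032,"rx":0,"ry":0,"rz":0,"gripper":0.1},{"dx":-0.1258,"dy":0.01,"dz":-0.035,"rx":0,"ry":0,"rz":0,"gripper":0.1},{"dx":-0.1258,"dy":0.03,"dz":-0.035,"rx":0,"ry":0,"rz":0,"gripper":0.1},{"dx":-0.1258,"dy":0.045,"dz":-0.035,"rx":0,"ry":0,"rz":0,"gripper":0.1},{"dx":-0.1258,"dy":0.045,"dz":-0.035,"rx":0,"ry":0,"rz":0,"gripper":0.1},{"dx":-0.1258,"dy":0.045,"dz":-0.035,"rx":0,"ry":0,"rz":0,"gripper":0.1},{"dx":-0.1258,"dy":0.045,"dz":-0.035,"rx":0,"ry":0,"rz":0,"gripper":0.1}]' 40
python3 - <<'E'
from h import *
st=status.observe(); print(st['tool_pos'],st['contact_force'],st['opening'],st['torque'],st['qvel'])
for n in('wrist','scene'):
  p,d=read_camera(n); cv2.imwrite(f'pics/{n}6.png',p[:,:,::-1]); np.savez(f'{n}6.npz',p=p,d=d,**st)
im=cv2.imread('pics/scene6.png')[100:220,200:340]; cv2.imwrite('pics/sc6z.png',cv2.resize(im,None,fx=5,fy=5,interpolation=cv2.INTER_CUBIC))
for i in range(4): print(get_calibration('wrist')['mount'][:3,3])
E
```

```text
time: 6.15
tool_pos: [0.5492, -0.2408, 0.1282]
tool_rot: [-1.57, 0.001, -3.136]
contact_force: [0.6, 0.3, -1.2]
opening: 0.025
[ 0.54919119 -0.24076961  0.12820943] [ 0.56554468  0.34155283 -1.1744489 ] 0.025046940518903812 [ 0.10722081  0.00124974 -0.02542044] [ 0.00357382  0.00069736  0.00223734 -0.00018554  0.00048357 -0.00011713]
[-0.00018703 -0.16179703  0.08177273]
[-0.00018703 -0.16179703  0.08177273]
[-0.00018703 -0.16179703  0.08177273]
[-0.00018703 -0.16179703  0.08177273]
```

View pics/wrist6.png

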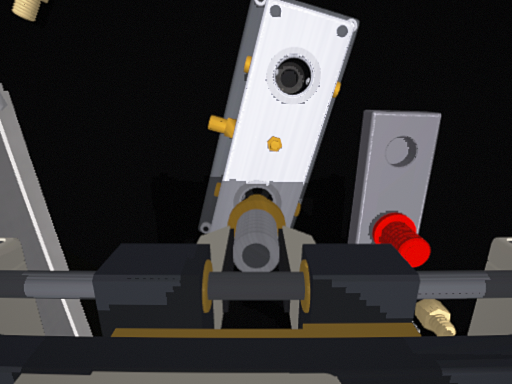

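View pics/sc6z.png

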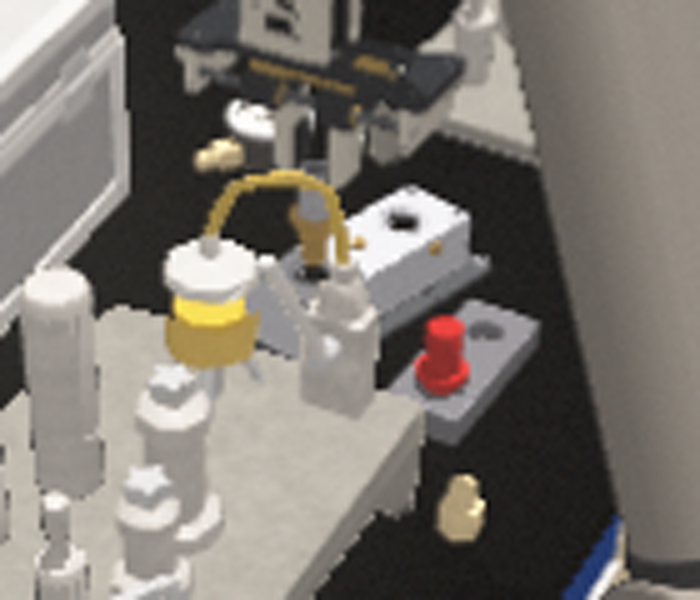

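```bash
python3 - <<'E'
from meas import *
c=get_calibration('wrist')
f=np.load('wrist6.npz'); st={k:f[k] for k in('tool_pos','tool_rot')}
p=f['p'];g=cv2.cvtColor(p,cv2.COLOR_RGB2GRAY)
for t in(90,120): print('R',hole(g,(268,54,318,100),t,.054,c,st), hole(g,(241,242,272,270),75,st['tool_pos'][2]+.0147,c,st))
print((f['d'][54:100:3,268:318:3]*1000).astype(int))
print(status.observe()['tool_pos'])
E
```

```text
R (array([ 523.6, -335.6,   25.4]), array([293. ,  75.7]), array([ 0.5235, -0.3358,  0.054 ])) (array([ 549.6, -240.2,   14.7]), array([255.7, 255.4]), array([ 0.5496, -0.2403,  0.1429]))
R (array([ 523.8, -335.7,   26.2]), array([292.7,  75.6]), array([ 0.5237, -0.3359,  0.054 ])) (array([ 549.6, -240.2,   14.7]), array([255.7, 255.4]), array([ 0.5496, -0.2403,  0.1429]))
[[215 215 216 217 215 215 215 215 215 214 215 214 216 213 215 215 216]
 [217 215 216 216 215 216 217 218 221 219 218 218 216 216 216 215 215]
 [217 217 216 216 217 219 235 240 239 236 230 225 219 217 216 216 217]
 [217 216 217 218 228 250 243 242 244 242 242 236 226 218 217 217 217]
 [217 219 218 219 244 244 245 244 245 243 244 244 234 225 218 217 217]
 [220 218 219 224 245 245 249 251 249 244 245 245 242 230 220 218 218]
 [218 219 221 225 245 253 252 252 253 252 246 245 245 233 223 219 219]
 [220 219 222 244 245 254 254 254 254 253 247 246 249 236 223 220 220]
 [219 220 221 246 247 254 254 254 255 255 246 247 252 227 222 222 220]
 [222 220 222 248 248 254 255 256 254 254 246 247 249 226 223 221 219]
 [221 222 222 248 248 255 255 255 255 251 248 248 246 228 222 222 221]
 [222 222 222 222 248 250 249 257 247 249 248 254 235 223 223 221 221]
 [222 223 222 223 224 250 248 250 249 249 258 238 224 224 222 223 223]
 [222 225 223 223 223 224 249 250 257 248 229 224 222 223 223 223 224]
 [223 224 222 224 223 224 224 224 223 223 224 224 224 224 223 224 224]
 [224 224 224 224 225 224 224 224 224 224 224 225 223 225 225 225 224]]
[ 0.54915434 -0.24061216  0.12802026]
```

```bash
python3 -m creep '[{"dx":0.0007,"dy":0,"dz":-0.0007,"rx":0,"ry":0,"rz":0,"gripper":0.1},{"dx":0.0007,"dy":0.008,"dz":-0.0007,"rx":0,"ry":0,"rz":0,"gripper":0.1},{"dx":0.0007,"dy":0.014,"dz":-0.0007,"rx":0,"ry":0,"rz":0,"gripper":0.1},{"dx":0.0007,"dy":0.02,"dz":-0.0007,"rx":0,"ry":0,"rz":0,"gripper":0.1},{"dx":0.0007,"dy":0.026,"dz":-0.0007,"rx":0,"ry":0,"rz":0,"gripper":0.1},{"dx":0.0007,"dy":0.028,"dz":-0.0007,"rx":0,"ry":0,"rz":0,"gripper":0.1},{"dx":0.0007,"dy":0.028,"dz":-0.0007,"rx":0,"ry":0,"rz":0,"gripper":0.1}]' 50
python3 - <<'E'
from h import *
st=status.observe(); print(st['tool_pos'],st['contact_force'],st['opening'],st['torque'])
p,d=read_camera('wrist'); cv2.imwrite('pics/w7.png',p[:,:,::-1])
E
```

```text
time: 7.12
tool_pos: [0.5482, -0.2397, 0.0992]
tool_rot: [-1.571, -0.0, -3.135]
contact_force: [-0.1, 0.6, -1.2]
opening: 0.0246
[ 0.54820902 -0.23966534  0.09919367] [-0.08191432  0.5562603  -1.20280826] 0.024568610469345966 [ 0.148081   -0.0008352   0.06387171]
```

View pics/w7.png

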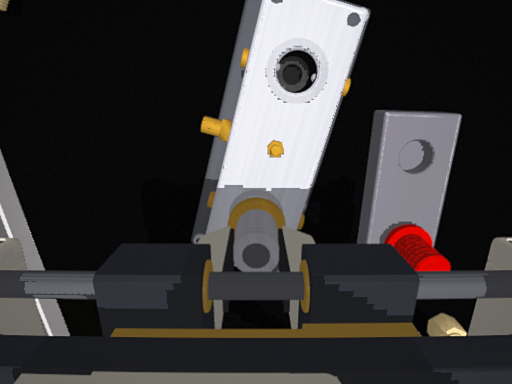

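```bash
python3 -m creep '[{"dx":0,"dy":0.001,"dz":0,"rx":0,"ry":0,"rz":0,"gripper":0.1},{"dx":0,"dy":0.002,"dz":0,"rx":0,"ry":0,"rz":0,"gripper":0.1},{"dx":0,"dy":0.003,"dz":0,"rx":0,"ry":0,"rz":0,"gripper":0.1},{"dx":0,"dy":0.003,"dz":0,"rx":0,"ry":0,"rz":0,"gripper":0.1}]'
python3 -m creep '[{"dx":0,"dy":0.001,"dz":0,"rx":0,"ry":0,"rz":0,"gripper":0.1},{"dx":0,"dy":0.002,"dz":0,"rx":0,"ry":0,"rz":0,"gripper":0.1},{"dx":0,"dy":0.003,"dz":0,"rx":0,"ry":0,"rz":0,"gripper":0.1},{"dx":0,"dy":0.003,"dz":0,"rx":0,"ry":0,"rz":0,"gripper":0.1}]'
```

```text
time: 7.68
tool_pos: [0.5482, -0.2397, 0.0962]
tool_rot: [-1.571, -0.0, -3.135]
contact_force: [1.0, 0.5, -1.3]
opening: 0.0243
time: 8.18
tool_pos: [0.5482, -0.2397, 0.0932]
tool_rot: [-1.571, -0.0, -3.135]
contact_force: [0.8, 0.0, -1.4]
opening: 0.0244
```

Lip is inside with no side load. Next come 1 mm steps towards the balls and the seal depth.

```bash
R='see rows'; 
python3 -m creep '[{"dx":0,"dy":0.001,"dz":0,"rx":0,"ry":0,"rz":0,"gripper":0.1},{"dx":0,"dy":0.002,"dz":0,"rx":0,"ry":0,"rz":0,"gripper":0.1},{"dx":0,"dy":0.002,"dz":0,"rx":0,"ry":0,"rz":0,"gripper":0.1}]'
python3 -m creep '[{"dx":0,"dy":0.0005,"dz":0,"rx":0,"ry":0,"rz":0,"gripper":0.1},{"dx":0,"dy":0.001,"dz":0,"rx":0,"ry":0,"rz":0,"gripper":0.1},{"dx":0,"dy":0.001,"dz":0,"rx":0,"ry":0,"rz":0,"gripper":0.1}]'
python3 -m creep '[{"dx":0,"dy":0.0005,"dz":0,"rx":0,"ry":0,"rz":0,"gripper":0.1},{"dx":0,"dy":0.001,"dz":0,"rx":0,"ry":0,"rz":0,"gripper":0.1},{"dx":0,"dy":0.001,"dz":0,"rx":0,"ry":0,"rz":0,"gripper":0.1}]'
```

```text
time: 8.55
tool_pos: [0.5482, -0.2397, 0.0913]
tool_rot: [-1.571, 0.0, -3.135]
contact_force: [-0.1, 0.1, -1.2]
opening: 0.0247
time: 8.93
tool_pos: [0.5484, -0.2398, 0.0905]
tool_rot: [-1.57, 0.0, -3.135]
contact_force: [0.4, -0.4, 0.6]
opening: 0.0242
time: 9.3
tool_pos: [0.5485, -0.2399, 0.0898]
tool_rot: [-1.57, 0.001, -3.135]
contact_force: [0.2, -0.1, 4.1]
opening: 0.0243
```

```bash

python3 -m creep '[{"dx":0,"dy":0.0005,"dz":0,"rx":0,"ry":0,"rz":0,"gripper":0.1},{"dx":0,"dy":0.001,"dz":0,"rx":0,"ry":0,"rz":0,"gripper":0.1},{"dx":0,"dy":0.001,"dz":0,"rx":0,"ry":0,"rz":0,"gripper":0.1}]'
```

```text
time: 9.68
tool_pos: [0.5486, -0.24, 0.089]
tool_rot: [-1.57, 0.001, -3.135]
contact_force: [-0.5, -0.4, 5.7]
opening: 0.0246
```

```bash

python3 -m creep '[{"dx":0,"dy":0.0005,"dz":0,"rx":0,"ry":0,"rz":0,"gripper":0.1},{"dx":0,"dy":0.001,"dz":0,"rx":0,"ry":0,"rz":0,"gripper":0.1},{"dx":0,"dy":0.001,"dz":0,"rx":0,"ry":0,"rz":0,"gripper":0.1}]'
```

```text
time: 10.05
tool_pos: [0.5485, -0.2398, 0.0877]
tool_rot: [-1.57, 0.001, -3.135]
contact_force: [1.0, 0.3, 3.3]
opening: 0.0241
```

```bash

python3 -m creep '[{"dx":0,"dy":0.0005,"dz":0,"rx":0,"ry":0,"rz":0,"gripper":0.1},{"dx":0,"dy":0.001,"dz":0,"rx":0,"ry":0,"rz":0,"gripper":0.1},{"dx":0,"dy":0.001,"dz":0,"rx":0,"ry":0,"rz":0,"gripper":0.1}]'
```

```text
time: 10.42
tool_pos: [0.5483, -0.2397, 0.0862]
tool_rot: [-1.571, 0.0, -3.135]
contact_force: [1.2, -0.1, 2.8]
opening: 0.0243
```

```bash

python3 -m creep '[{"dx":0,"dy":0.0005,"dz":0,"rx":0,"ry":0,"rz":0,"gripper":0.1},{"dx":0,"dy":0.001,"dz":0,"rx":0,"ry":0,"rz":0,"gripper":0.1},{"dx":0,"dy":0.001,"dz":0,"rx":0,"ry":0,"rz":0,"gripper":0.1}]'
```

```text
time: 10.8
tool_pos: [0.548, -0.2395, 0.0846]
tool_rot: [-1.571, -0.001, -3.135]
contact_force: [2.6, -0.3, -2.9]
opening: 0.0242
```

```bash

python3 -m creep '[{"dx":0,"dy":0.0005,"dz":0,"rx":0,"ry":0,"rz":0,"gripper":0.1},{"dx":0,"dy":0.001,"dz":0,"rx":0,"ry":0,"rz":0,"gripper":0.1},{"dx":0,"dy":0.001,"dz":0,"rx":0,"ry":0,"rz":0,"gripper":0.1}]'
```

```text
time: 11.18
tool_pos: [0.5482, -0.2396, 0.084]
tool_rot: [-1.571, -0.0, -3.135]
contact_force: [3.0, 0.4, -3.8]
opening: 0.0245
```

```bash

python3 -m creep '[{"dx":-0.0003,"dy":0.0005,"dz":0,"rx":0,"ry":0,"rz":0,"gripper":0.1},{"dx":-0.0003,"dy":0.001,"dz":0,"rx":0,"ry":0,"rz":0,"gripper":0.1},{"dx":-0.0003,"dy":0.001,"dz":0,"rx":0,"ry":0,"rz":0,"gripper":0.1}]'
```

```text
time: 11.55
tool_pos: [0.5485, -0.2396, 0.0832]
tool_rot: [-1.571, -0.0, -3.135]
contact_force: [0.9, -0.3, -2.7]
opening: 0.0245
```

```bash

python3 -m creep '[{"dx":0,"dy":0.0005,"dz":0,"rx":0,"ry":0,"rz":0,"gripper":0.1},{"dx":0,"dy":0.001,"dz":0,"rx":0,"ry":0,"rz":0,"gripper":0.1},{"dx":0,"dy":0.001,"dz":0,"rx":0,"ry":0,"rz":0,"gripper":0.1}]'
```

```text
time: 11.92
tool_pos: [0.5484, -0.2397, 0.0824]
tool_rot: [-1.571, -0.0, -3.135]
contact_force: [-1.1, 1.5, -0.1]
opening: 0.0244
```

```bash

python3 -m creep '[{"dx":0,"dy":0.0005,"dz":0,"rx":0,"ry":0,"rz":0,"gripper":0.1},{"dx":0,"dy":0.001,"dz":0,"rx":0,"ry":0,"rz":0,"gripper":0.1},{"dx":0,"dy":0.001,"dz":0,"rx":0,"ry":0,"rz":0,"gripper":0.1}]'
```

```text
time: 12.3
tool_pos: [0.5484, -0.2398, 0.0824]
tool_rot: [-1.57, 0.0, -3.135]
contact_force: [-2.5, 1.4, 6.7]
opening: 0.0242
```

```bash

python3 -m creep '[{"dx":0,"dy":0.0003,"dz":0,"rx":0,"ry":0,"rz":0,"gripper":0.1},{"dx":0,"dy":0.0006,"dz":0,"rx":0,"ry":0,"rz":0,"gripper":0.1},{"dx":0,"dy":0.0006,"dz":0,"rx":0,"ry":0,"rz":0,"gripper":0.1}]'
```

```text
time: 12.68
tool_pos: [0.5484, -0.2398, 0.0823]
tool_rot: [-1.57, 0.001, -3.135]
contact_force: [-3.9, 2.4, 10.6]
opening: 0.0243
```

```bash

python3 -m creep '[{"dx":0,"dy":-0.001,"dz":0,"rx":0,"ry":0,"rz":0,"gripper":0.1},{"dx":0,"dy":-0.001,"dz":0,"rx":0,"ry":0,"rz":0,"gripper":0.5},{"dx":0,"dy":-0.001,"dz":0,"rx":0,"ry":0,"rz":0,"gripper":0.65},{"dx":0,"dy":-0.001,"dz":0,"rx":0,"ry":0,"rz":0,"gripper":0.65},{"dx":0,"dy":-0.001,"dz":0,"rx":0,"ry":0,"rz":0,"gripper":0.65}]'
```

```text
time: 13.3
tool_pos: [0.5485, -0.2397, 0.0815]
tool_rot: [-1.571, -0.0, -3.135]
contact_force: [0.6, 0.4, -0.5]
opening: 0.0584
```

```bash

python3 -m creep '[{"dx":0,"dy":-0.02,"dz":0,"rx":0,"ry":0,"rz":0,"gripper":0.65},{"dx":0,"dy":-0.06,"dz":0,"rx":0,"ry":0,"rz":0,"gripper":0.65},{"dx":0.03,"dy":-0.095,"dz":-0.01,"rx":0,"ry":0,"rz":0,"gripper":0.65},{"dx":0.07,"dy":-0.11,"dz":-0.02,"rx":0,"ry":0,"rz":0,"gripper":0.65},{"dx":0.1,"dy":-0.12,"dz":-0.03,"rx":0,"ry":0,"rz":0,"gripper":0.65},{"dx":0.121,"dy":-0.12,"dz":-0.03,"rx":0,"ry":0,"rz":0,"gripper":0.65},{"dx":0.121,"dy":-0.12,"dz":-0.03,"rx":0,"ry":0,"rz":0,"gripper":0.65},{"dx":0.121,"dy":-0.12,"dz":-0.03,"rx":0,"ry":0,"rz":0,"gripper":0.65}]'
python3 - <<'E'
from h import *
st=status.observe(); print(st['tool_pos'],st['contact_force'],st['opening'],st['torque'])
for n in('wrist','scene'):
  p,d=read_camera(n); cv2.imwrite(f'pics/{n}8.png',p[:,:,::-1]); np.savez(f'{n}8.npz',p=p,d=d,**st)
im=cv2.imread('pics/scene8.png')[100:220,200:340]; cv2.imwrite('pics/sc8z.png',cv2.resize(im,None,fx=5,fy=5,interpolation=cv2.INTER_CUBIC))
E
```

```text
time: 14.3
tool_pos: [0.428, -0.2107, 0.2018]
tool_rot: [-1.57, 0.001, -3.136]
contact_force: [-0.4, 0.1, 0.2]
opening: 0.0591
[ 0.42802261 -0.21069964  0.20177069] [-0.41817105  0.06050223  0.16448929] 0.059148382590804655 [ 0.13365459 -0.05477253  0.06224646]
```

View pics/wrist8.png

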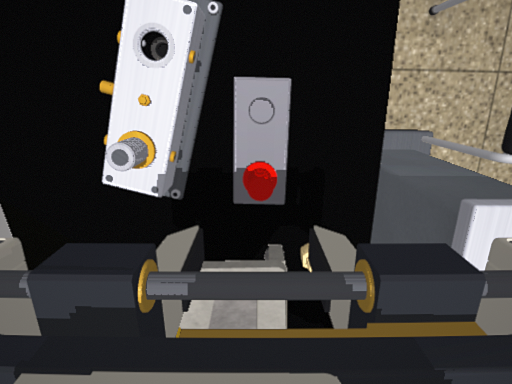

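View pics/sc8z.png

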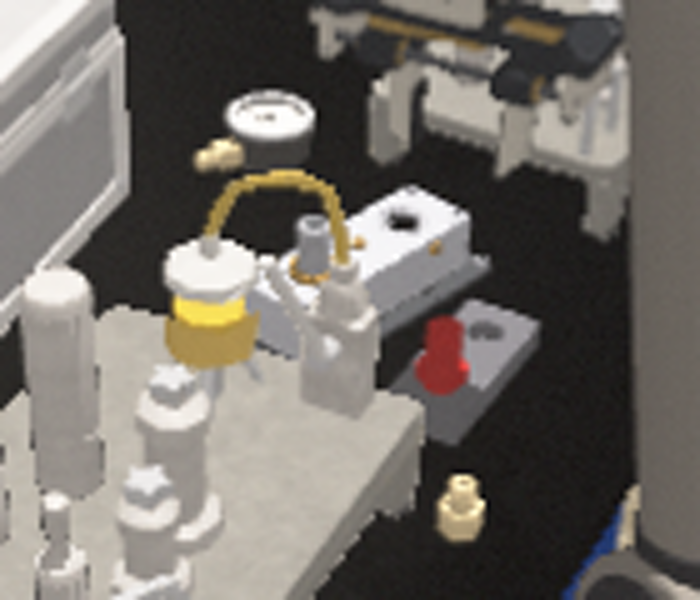

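```bash
python3 - <<'E'
from meas import *
c=get_calibration('wrist'); print(c['mount'][:3,3])
f=np.load('wrist8.npz'); st={k:f[k] for k in('tool_pos','tool_rot')}
p=f['p'];hsv=cv2.cvtColor(p,cv2.COLOR_RGB2HSV);g=cv2.cvtColor(p,cv2.COLOR_RGB2GRAY)
vv,uu=np.mgrid[0:384,0:512];t,D=ray(c,np.c_[uu.ravel(),vv.ravel()],st)
Z=(t+D*f['d'].reshape(-1,1)).reshape(384,512,3)
print('brass top',np.median(Z[150:164,115:128,2]),'block',np.median(Z[55:85,175:180,2]),np.median(Z[100:110,160:170,2]),'rack',np.median(Z[100:150,240:247,2]))
red=(hsv[...,1]>150)&((hsv[...,0]<8)|(hsv[...,0]>172))&(Z[...,2]>.071)&(f['d']>0)
red[:150]=0;red[210:]=0
print(red.sum(),np.median(Z[red],0)); m=np.where(red,0,255)
print('redtop',hole(m,(230,150,300,210),100,.074,c,st))
print('R',hole(g,(136,28,174,62),100,.054,c,st),'rackhole',)
m2=(hsv[...,1]>150)&((hsv[...,0]<8)|(hsv[...,0]>172))&(Z[...,2]<.045);m2[:150]=0;m2[210:]=0
im=p[145:215,225:305,::-1]; cv2.imwrite('pics/w8z.png',cv2.resize(im,None,fx=7,fy=7,interpolation=cv2.INTER_CUBIC))
print(proj(c,[[.428,-.209,.074],[.428,-.196,.074],[.428,-.222,.074]],st))
E
```

```text
[-0.00018633 -0.16179783  0.08177248]
brass top 0.0978088051895632 block 0.05545119079833724 0.05530066121425348 rack 0.024366535704833547
514 [ 0.42455968 -0.20501601  0.07438127]
redtop (array([ 424.8, -204.6,   25.7]), array([259.6, 188. ]), array([ 0.4249, -0.2048,  0.074 ]))
R (array([ 523.6, -335.8,   25.1]), array([154. ,  45.3]), array([ 0.5235, -0.3361,  0.054 ])) rackhole
[[256.44295836 183.87566636]
 [256.36477873 196.51682438]
 [256.52308666 170.90891518]]
```

View pics/w8z.png

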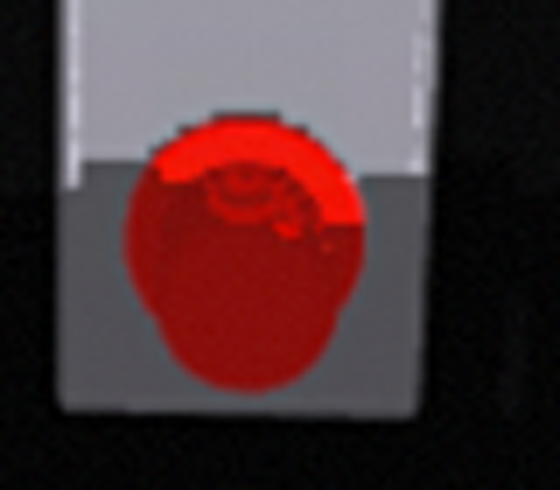

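```bash

python3 -m creep '[{"dx":0.0036,"dy":0.04,"dz":-0.0056,"rx":0,"ry":0,"rz":0,"gripper":0.65},{"dx":0.0036,"dy":0.08,"dz":-0.0056,"rx":0,"ry":0,"rz":0,"gripper":0.65},{"dx":0.0036,"dy":0.11,"dz":-0.0056,"rx":0,"ry":0,"rz":0,"gripper":0.65},{"dx":0.0036,"dy":0.13,"dz":-0.0056,"rx":0,"ry":0,"rz":0,"gripper":0.65},{"dx":0.0036,"dy":0.14,"dz":-0.0056,"rx":0,"ry":0,"rz":0,"gripper":0.65},{"dx":0.0036,"dy":0.1425,"dz":-0.0056,"rx":0,"ry":0,"rz":0,"gripper":0.65},{"dx":0.0036,"dy":0.1425,"dz":-0.0056,"rx":0,"ry":0,"rz":0,"gripper":0.65}]' 40
```

```text
time: 15.28
tool_pos: [0.4242, -0.2051, 0.0596]
tool_rot: [-1.57, 0.001, -3.135]
contact_force: [-0.3, -0.3, -0.0]
opening: 0.0596
```

```bash

python3 -m creep '[{"dx":0,"dy":0.0005,"dz":0,"rx":0,"ry":0,"rz":0,"gripper":0.1},{"dx":0,"dy":0.0005,"dz":0,"rx":0,"ry":0,"rz":0,"gripper":0.1},{"dx":0,"dy":0.0005,"dz":0,"rx":0,"ry":0,"rz":0,"gripper":0.1},{"dx":0,"dy":0.0005,"dz":0,"rx":0,"ry":0,"rz":0,"gripper":0.1},{"dx":0,"dy":0.0005,"dz":0,"rx":0,"ry":0,"rz":0,"gripper":0.1}]' 50
python3 -m creep '[{"dx":0,"dy":-0.015,"dz":0,"rx":0,"ry":0,"rz":0,"gripper":0.1},{"dx":0,"dy":-0.04,"dz":0,"rx":0,"ry":0,"rz":0,"gripper":0.1},{"dx":0,"dy":-0.08,"dz":0,"rx":0,"ry":0,"rz":0,"gripper":0.1},{"dx":0,"dy":-0.105,"dz":0,"rx":0,"ry":0,"rz":0,"gripper":0.1},{"dx":0,"dy":-0.105,"dz":0,"rx":0,"ry":0,"rz":0,"gripper":0.1},{"dx":0,"dy":-0.105,"dz":0,"rx":0,"ry":0,"rz":0,"gripper":0.1},{"dx":0,"dy":-0.105,"dz":0,"rx":0,"ry":0,"rz":0,"gripper":0.1}]'
python3 - <<'E'
from meas import *
c=get_calibration('wrist')
st=status.observe(); print(st['tool_pos'],st['contact_force'],st['opening'],st['torque'])
p,d=read_camera('wrist'); cv2.imwrite('pics/w9.png',p[:,:,::-1])
hsv=cv2.cvtColor(p,cv2.COLOR_RGB2HSV)
vv,uu=np.mgrid[0:384,0:512];t,D=ray(c,np.c_[uu.ravel(),vv.ravel()],st)
Z=(t+D*d.reshape(-1,1)).reshape(384,512,3)
zt=st['tool_pos'][2]+.015
red=(hsv[...,1]>150)&((hsv[...,0]<8)|(hsv[...,0]>172))&(d>0)
top=red&(Z[...,2]>zt-.003); print(top.sum(),np.median(Z[top],0)-st['tool_pos'], np.median(Z[...,2][top]))
print(hole(np.where(top,0,255),(220,180,300,275),100,zt,c,st))
E
```

```text
time: 15.9
tool_pos: [0.4238, -0.2049, 0.0588]
tool_rot: [-1.571, 0.0, -3.135]
contact_force: [-1.2, 0.3, 1.8]
opening: 0.0246
time: 16.77
tool_pos: [0.4231, -0.2044, 0.1624]
tool_rot: [-1.572, -0.002, -3.135]
contact_force: [0.5, -0.2, -0.8]
opening: 0.0244
[ 0.42307566 -0.2044162   0.16243523] [ 0.53945461 -0.17627477 -0.80182032] 0.024350932776270966 [ 0.18631623 -0.06145974 -0.01534739]
1546 [ 0.00037029 -0.00130944  0.01550157] 0.17793680497320946
(array([ 423.6, -204.4,   26.5]), array([255.7, 253.2]), array([ 0.4236, -0.2055,  0.1774]))
```

View pics/w9.png

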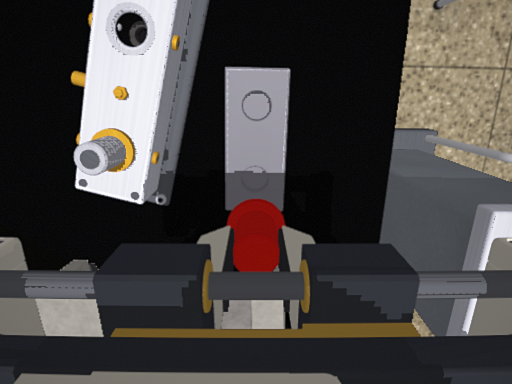

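```bash
python3 -m creep '[{"dx":-0.03,"dy":0,"dz":0.04,"rx":0,"ry":0,"rz":0,"gripper":0.1},{"dx":-0.06,"dy":0,"dz":0.08,"rx":0,"ry":0,"rz":0,"gripper":0.1},{"dx":-0.085,"dy":0,"dz":0.115,"rx":0,"ry":0,"rz":0,"gripper":0.1},{"dx":-0.0991,"dy":0.005,"dz":0.1326,"rx":0,"ry":0,"rz":0,"gripper":0.1},{"dx":-0.0991,"dy":0.03,"dz":0.1326,"rx":0,"ry":0,"rz":0,"gripper":0.1},{"dx":-0.0991,"dy":0.05,"dz":0.1326,"rx":0,"ry":0,"rz":0,"gripper":0.1},{"dx":-0.0991,"dy":0.051,"dz":0.1326,"rx":0,"ry":0,"rz":0,"gripper":0.1},{"dx":-0.0991,"dy":0.051,"dz":0.1326,"rx":0,"ry":0,"rz":0,"gripper":0.1},{"dx":-0.0991,"dy":0.051,"dz":0.1326,"rx":0,"ry":0,"rz":0,"gripper":0.1}]'
python3 - <<'E'
from h import *
st=status.observe(); print(st['tool_pos'],st['contact_force'],st['opening'],st['torque'])
for n in('wrist','scene'):
  p,d=read_camera(n); cv2.imwrite(f'pics/{n}10.png',p[:,:,::-1])
im=cv2.imread('pics/scene10.png')[100:220,200:340]; cv2.imwrite('pics/sc10z.png',cv2.resize(im,None,fx=5,fy=5,interpolation=cv2.INTER_CUBIC))
E
```

```text
time: 17.95
tool_pos: [0.5241, -0.3372, 0.1138]
tool_rot: [-1.57, 0.001, -3.135]
contact_force: [-0.2, -0.1, -1.0]
opening: 0.0242
[ 0.52409943 -0.33717148  0.11376661] [-0.22450625 -0.10075849 -1.00819238] 0.024159721996853276 [0.07001115 0.00060739 0.02968064]
```

View pics/wrist10.png

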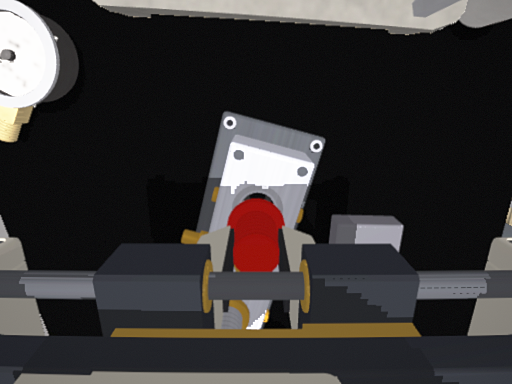

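View pics/sc10z.png

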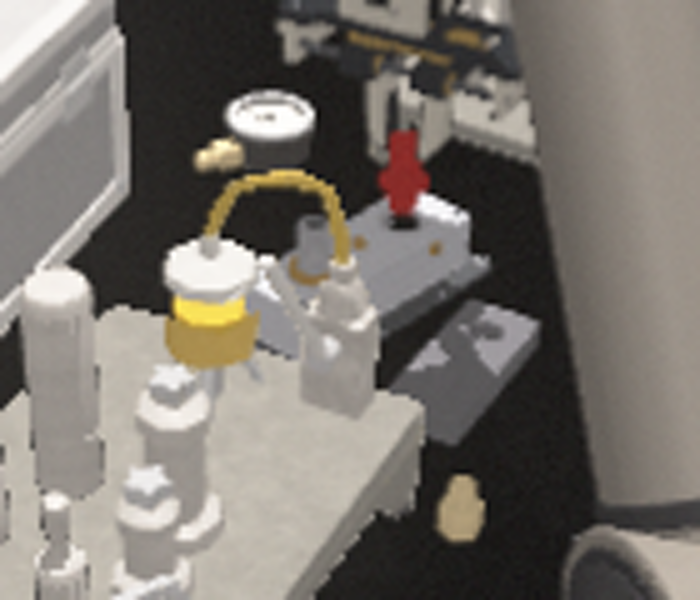

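```bash
python3 -m creep '[{"dx":0.0005,"dy":0.002,"dz":-0.0005,"rx":0,"ry":0,"rz":0,"gripper":0.1},{"dx":0.0005,"dy":0.004,"dz":-0.0005,"rx":0,"ry":0,"rz":0,"gripper":0.1},{"dx":0.0005,"dy":0.006,"dz":-0.0005,"rx":0,"ry":0,"rz":0,"gripper":0.1},{"dx":0.0005,"dy":0.007,"dz":-0.0005,"rx":0,"ry":0,"rz":0,"gripper":0.1},{"dx":0.0005,"dy":0.007,"dz":-0.0005,"rx":0,"ry":0,"rz":0,"gripper":0.1},{"dx":0.0005,"dy":0.007,"dz":-0.0005,"rx":0,"ry":0,"rz":0,"gripper":0.1}]'
```

```text
time: 18.8
tool_pos: [0.5232, -0.3364, 0.1058]
tool_rot: [-1.571, 0.0, -3.135]
contact_force: [0.1, -1.0, -1.1]
opening: 0.0245
```

```bash
python3 -m creep '[{"dx":0,"dy":0.0015,"dz":0,"rx":0,"ry":0,"rz":0,"gripper":0.1},{"dx":0,"dy":0.003,"dz":0,"rx":0,"ry":0,"rz":0,"gripper":0.1},{"dx":0,"dy":0.0045,"dz":0,"rx":0,"ry":0,"rz":0,"gripper":0.1},{"dx":0,"dy":0.006,"dz":0,"rx":0,"ry":0,"rz":0,"gripper":0.1},{"dx":0,"dy":0.006,"dz":0,"rx":0,"ry":0,"rz":0,"gripper":0.1}]'

```

```text
time: 19.42
tool_pos: [0.5231, -0.3363, 0.0996]
tool_rot: [-1.571, -0.0, -3.135]
contact_force: [0.2, 0.0, -1.7]
opening: 0.0246
```

```bash
python3 -m creep '[{"dx":0,"dy":0.001,"dz":0,"rx":0,"ry":0,"rz":0,"gripper":0.1},{"dx":0,"dy":0.002,"dz":0,"rx":0,"ry":0,"rz":0,"gripper":0.1},{"dx":0,"dy":0.003,"dz":0,"rx":0,"ry":0,"rz":0,"gripper":0.1},{"dx":0,"dy":0.003,"dz":0,"rx":0,"ry":0,"rz":0,"gripper":0.1}]'

```

```text
time: 19.92
tool_pos: [0.5231, -0.3363, 0.0966]
tool_rot: [-1.571, -0.0, -3.135]
contact_force: [-0.2, -0.0, 0.4]
opening: 0.0246
```

```bash
python3 -m creep '[{"dx":0,"dy":0.001,"dz":0,"rx":0,"ry":0,"rz":0,"gripper":0.1},{"dx":0,"dy":0.002,"dz":0,"rx":0,"ry":0,"rz":0,"gripper":0.1},{"dx":0,"dy":0.003,"dz":0,"rx":0,"ry":0,"rz":0,"gripper":0.1},{"dx":0,"dy":0.003,"dz":0,"rx":0,"ry":0,"rz":0,"gripper":0.1}]'

```

```text
time: 20.42
tool_pos: [0.5231, -0.3363, 0.0936]
tool_rot: [-1.571, -0.0, -3.135]
contact_force: [-1.0, 0.1, -1.1]
opening: 0.0243
```

```bash
python3 -m creep '[{"dx":0,"dy":0.001,"dz":0,"rx":0,"ry":0,"rz":0,"gripper":0.1},{"dx":0,"dy":0.002,"dz":0,"rx":0,"ry":0,"rz":0,"gripper":0.1},{"dx":0,"dy":0.003,"dz":0,"rx":0,"ry":0,"rz":0,"gripper":0.1},{"dx":0,"dy":0.003,"dz":0,"rx":0,"ry":0,"rz":0,"gripper":0.1}]'

```

```text
time: 20.92
tool_pos: [0.5231, -0.3363, 0.0906]
tool_rot: [-1.571, -0.0, -3.135]
contact_force: [0.7, 0.3, -0.8]
opening: 0.0245
```

```bash
python3 -m creep '[{"dx":0,"dy":0.001,"dz":0,"rx":0,"ry":0,"rz":0,"gripper":0.1},{"dx":0,"dy":0.002,"dz":0,"rx":0,"ry":0,"rz":0,"gripper":0.1},{"dx":0,"dy":0.002,"dz":0,"rx":0,"ry":0,"rz":0,"gripper":0.1}]'

```

```text
time: 21.3
tool_pos: [0.5233, -0.3366, 0.0894]
tool_rot: [-1.57, 0.001, -3.135]
contact_force: [-1.5, -0.1, 5.3]
opening: 0.0243
```

```bash
python3 -m creep '[{"dx":0,"dy":0.001,"dz":0,"rx":0,"ry":0,"rz":0,"gripper":0.1},{"dx":0,"dy":0.002,"dz":0,"rx":0,"ry":0,"rz":0,"gripper":0.1},{"dx":0,"dy":0.002,"dz":0,"rx":0,"ry":0,"rz":0,"gripper":0.1}]'

```

```text
time: 21.68
tool_pos: [0.5235, -0.3367, 0.0878]
tool_rot: [-1.569, 0.001, -3.135]
contact_force: [-0.8, 1.1, 6.0]
opening: 0.0243
```

```bash
python3 -m creep '[{"dx":0,"dy":0.001,"dz":0,"rx":0,"ry":0,"rz":0,"gripper":0.1},{"dx":0,"dy":0.002,"dz":0,"rx":0,"ry":0,"rz":0,"gripper":0.1},{"dx":0,"dy":0.002,"dz":0,"rx":0,"ry":0,"rz":0,"gripper":0.1}]'

```

```text
time: 22.05
tool_pos: [0.5229, -0.3361, 0.0839]
tool_rot: [-1.572, -0.001, -3.135]
contact_force: [0.1, 0.2, -5.0]
opening: 0.0246
```

```bash
python3 -m creep '[{"dx":0,"dy":0.001,"dz":0,"rx":0,"ry":0,"rz":0,"gripper":0.1},{"dx":0,"dy":0.002,"dz":0,"rx":0,"ry":0,"rz":0,"gripper":0.1},{"dx":0,"dy":0.002,"dz":0,"rx":0,"ry":0,"rz":0,"gripper":0.1}]'

```

```text
time: 22.42
tool_pos: [0.523, -0.3362, 0.0824]
tool_rot: [-1.571, -0.0, -3.135]
contact_force: [-0.1, 0.2, -2.5]
opening: 0.0246
```

```bash
python3 -m creep '[{"dx":0,"dy":0.0005,"dz":0,"rx":0,"ry":0,"rz":0,"gripper":0.1},{"dx":0,"dy":0.001,"dz":0,"rx":0,"ry":0,"rz":0,"gripper":0.1},{"dx":0,"dy":0.001,"dz":0,"rx":0,"ry":0,"rz":0,"gripper":0.1}]'

```

```text
time: 22.8
tool_pos: [0.5232, -0.3364, 0.082]
tool_rot: [-1.57, 0.0, -3.135]
contact_force: [-0.7, -0.8, 0.4]
opening: 0.0244
```

```bash
python3 -m creep '[{"dx":0,"dy":0.0005,"dz":0,"rx":0,"ry":0,"rz":0,"gripper":0.1},{"dx":0,"dy":0.001,"dz":0,"rx":0,"ry":0,"rz":0,"gripper":0.1},{"dx":0,"dy":0.001,"dz":0,"rx":0,"ry":0,"rz":0,"gripper":0.1}]'

```

```text
time: 23.18
tool_pos: [0.5233, -0.3364, 0.0818]
tool_rot: [-1.57, 0.001, -3.135]
contact_force: [-2.9, 0.9, 5.4]
opening: 0.0245
```

```bash
python3 -m creep '[{"dx":0,"dy":0.0003,"dz":0,"rx":0,"ry":0,"rz":0,"gripper":0.1},{"dx":0,"dy":0.0006,"dz":0,"rx":0,"ry":0,"rz":0,"gripper":0.1},{"dx":0,"dy":0.0006,"dz":0,"rx":0,"ry":0,"rz":0,"gripper":0.1}]'

```

```text
time: 23.55
tool_pos: [0.5234, -0.3364, 0.0818]
tool_rot: [-1.57, 0.001, -3.135]
contact_force: [-2.5, 2.1, 9.4]
opening: 0.0245
```

Flange is down with a hard stop at 0.0818. Now I'll relax, release, lift and check.

```bash

python3 -m creep '[{"dx":0,"dy":-0.001,"dz":0,"rx":0,"ry":0,"rz":0,"gripper":0.1},{"dx":0,"dy":-0.001,"dz":0,"rx":0,"ry":0,"rz":0,"gripper":0.5},{"dx":0,"dy":-0.001,"dz":0,"rx":0,"ry":0,"rz":0,"gripper":0.65},{"dx":0,"dy":-0.001,"dz":0,"rx":0,"ry":0,"rz":0,"gripper":0.65},{"dx":0,"dy":-0.001,"dz":0,"rx":0,"ry":0,"rz":0,"gripper":0.65}]'
python3 -m creep '[{"dx":0,"dy":-0.02,"dz":0,"rx":0,"ry":0,"rz":0,"gripper":0.65},{"dx":0,"dy":-0.06,"dz":0,"rx":0,"ry":0,"rz":0,"gripper":0.65},{"dx":0.01,"dy":-0.11,"dz":-0.02,"rx":0,"ry":0,"rz":0,"gripper":0.65},{"dx":0.03,"dy":-0.16,"dz":-0.05,"rx":0,"ry":0,"rz":0,"gripper":0.65},{"dx":0.04,"dy":-0.2,"dz":-0.09,"rx":0,"ry":0,"rz":0,"gripper":0.65},{"dx":0.05,"dy":-0.22,"dz":-0.13,"rx":0,"ry":0,"rz":0,"gripper":0.65},{"dx":0.05,"dy":-0.22,"dz":-0.15,"rx":0,"ry":0,"rz":0,"gripper":0.65},{"dx":0.05,"dy":-0.22,"dz":-0.15,"rx":0,"ry":0,"rz":0,"gripper":0.65},{"dx":0.05,"dy":-0.22,"dz":-0.15,"rx":0,"ry":0,"rz":0,"gripper":0.65}]'
python3 - <<'E'
from h import *
st=status.observe(); c=get_calibration('wrist')
p,d=read_camera('wrist'); cv2.imwrite('pics/w11.png',p[:,:,::-1]); np.savez('w11.npz',p=p,d=d,**st)
p2,_=read_camera('scene'); im=p2[100:220,200:340,::-1]; cv2.imwrite('pics/sc11z.png',cv2.resize(im,None,fx=5,fy=5,interpolation=cv2.INTER_CUBIC))
vv,uu=np.mgrid[0:384,0:512];t,D=ray(c,np.c_[uu.ravel(),vv.ravel()],st)
Z=(t+D*d.reshape(-1,1)).reshape(384,512,3)
for n,x,y in(('brass',.5488,-.2395),('red',.5236,-.336)):
  m=(np.hypot(Z[...,0]-x,Z[...,1]-y)<.011)&(d>0)&(Z[...,2]>.06); print(n,m.sum(),np.percentile(Z[...,2][m],[50,80]),np.median(Z[m],0))
m=(np.hypot(Z[...,0]-.536,Z[...,1]+.288)<.02)&(d>0);print('block',np.median(Z[...,2][m]))
E
```

```text
time: 24.18
tool_pos: [0.5231, -0.3364, 0.0809]
tool_rot: [-1.571, -0.0, -3.135]
contact_force: [0.4, 0.4, -0.2]
opening: 0.0578
time: 25.3
tool_pos: [0.4722, -0.1874, 0.2998]
tool_rot: [-1.571, -0.002, -3.136]
contact_force: [-1.1, -0.1, -0.0]
opening: 0.0595
brass 286 [0.09764744 0.09834046] [ 0.54868438 -0.2395259   0.09764744]
red 361 [0.09771812 0.09842089] [ 0.52350019 -0.33636245  0.09771812]
block 0.055506892390067286
```

View pics/w11.png

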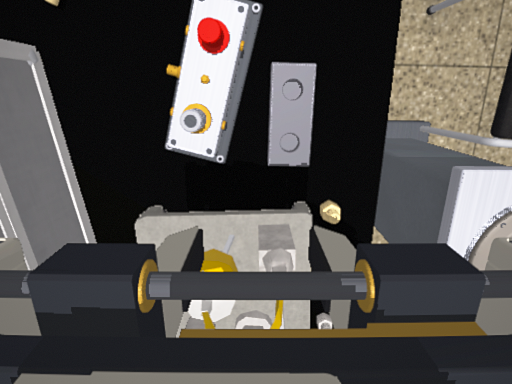

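View pics/sc11z.png

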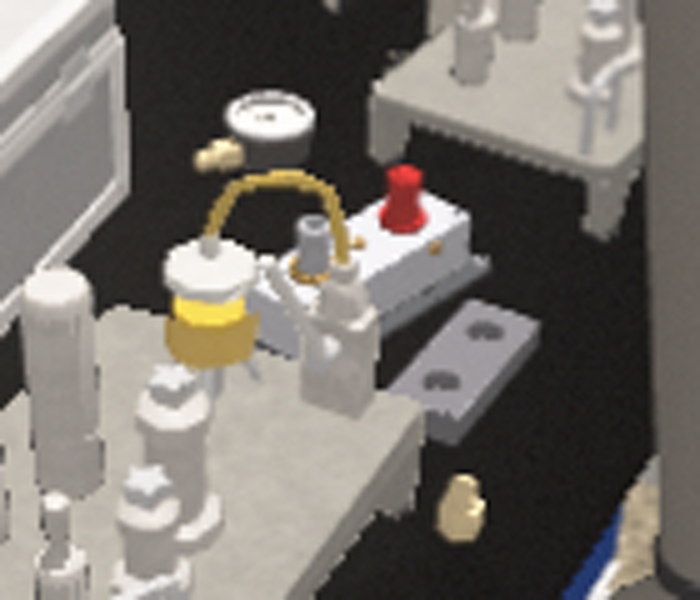

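Both heads stand 42 mm above the block face, which is the home height for each. The red plug is at about (212,35) and the brass at (193,121) in the wrist picture. The rack is empty and the bystanders are unmoved. Handing in.

```bash
python3 -c "
from h import *
print(status.observe()['contact_force'], robot.hand_in())"
```

```text
the job is handed in; nothing more can be done
[-0.65605546 -0.05496346 -0.2555348 ] None
```

The brass plug is fully home in the left port, which is clear. The red blanking plug is fully home in the right port, which still holds the old seal. I handed the job in at about 25 s of the 61 s allowed.

- **Finding the clear port:** I felt the left port in 1 mm steps. The balls resisted with about 7 N at most, and the plug went past the depth where the seal would have stopped it. It then snapped in and stopped on its flange.
- **The right port:** I did not probe it with the brass plug. I took it as the sealed one because the left was felt to be clear. The wrist camera's depth readings agreed, showing a ring about 8 mm thick in the right port and a flat bottom in the left.
- **Pressing the plugs home:** The push at the flange stops was about 12 N for the brass plug and 10 N for the red, well under the 40 N limit.
- **Last checks:** Both heads measured 42 mm above the block face, the home height for each. The gripper was open and clear, the contact force was near zero, and the pictures showed the rack empty. The nearby items in the last views looked unmoved; I did not measure them, and some, such as the blue tray, were not in those close-ups.

No check failed. An early rough estimate from the top camera was about 12 mm off because I misread the pixels, and the wrist camera measurements replaced it.

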